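# Seat the keyed tape sprocket on the drive spindle

## Robot

A 6-joint arm with a two-finger parallel gripper is mounted at the origin on the work surface. World frame = base frame: x ahead of the robot, y to its left, z up, the work surface at z = 0. Lengths are in mm, angles in rad, forces in N, time in s.
With the tool pointing down it reaches from about 400 to 825 mm from the base axis. Payload 7 kg.
Tool frame: the origin (TCP) lies midway between the tips of the shut fingers; the grasp point (between the pads) lies 19 mm behind it (arm.pinch_z is the distance from the TCP to the grasp point, in mm); z points along the fingers, y is the line along which they close (so a half turn about z gives the same grasp; the last joint's range is limited). The gripper opens to 85 mm and grips with 20 to 120 N. Pads are 22 mm wide; open, the fingers measure 114 mm over their backs; the gripper's body (76 mm by 85 mm) begins 54 mm behind the grasp point. The pads swing forward as they close: fully open they stand 13 mm farther back than shut.
Start: joints at [1.521, 0.359, 0.012, 0, -1.224, -0.288], TCP at [223.711, 636.827, 231.302] pointing down, gripper open.
Joint ranges: [-3.07, 3.07], [-1.43, 2.12], [-1.02, 1.25], [-3.03, 1.67], [-3.05, -0], [-3.03, 3.03]. Speed limits (rad/s): [2.39, 2.39, 3.01, 3.14, 3.14, 3.14].

## Interface

Orientations are given as a unit quaternion [w, x, y, z].
In Python, from station import arm gives the robot as it stands.
- The arm moves only by the tool send_rows, never from a script. Its argument "deltas" is one flat list of numbers, 7 for each row, row after row: the turn, a rotation vector about the tool's x, y, z in rad, then the shift along the tool's x, y, z in cm, then the finger opening in cm, from 0 to 8.54. A call has exactly 5 rows; each row shifts and turns the commanded pose from where the row before left it, along the tool's axes as they then stand; what a row does not reach is not made up. A row lasts 1/8 s, in which the tool goes at most 62.5 mm and 10.7 degrees, less where a joint would pass 70% of its speed; a pose out of reach is approached as far as the arm can. A call with a gripper value outside its range is refused whole. The fingers move at their own pace and stop on an object; the grip force is fixed at half the most. Time passes only in rows, so rows that do not move let the fingers close, or fill a call up. It gives the time, the measured TCP pose, the force, the opening and the grip force at its end, in the units of the state.
- arm.get_state(): the state, without advancing time (a new reading comes with each control period).
- arm.get_image(name): name is "scene" or "top"; returns the picture (480x640x3 uint8, blue, green, red); there is no depth.
- arm.camera_params(name): a dict with "fx", "fy", "cx", "cy" (pixels), "R" (3x3) and "t" (3): a world point X has camera coordinates R X + t. Camera axes: x right, y down, z forward; pixel columns grow to the right and rows downward; lengths in mm; the calibration is good to about 2 mm. A picture is of the moment at which its call begins. camera_params takes no time and is no camera call.
- arm.job_done(): hands the job in; it is judged then, once.
The state is a dict: "t": time; "joint_pos": joint angles; "joint_vel": joint speeds; "effort": joint torques, N m; "tool_pos": TCP position; "ee_rot": TCP orientation; "ft_force": force on the tool from outside, world axes, zero at the start; "ft_torque": the same for the moment, N m; "grip_width": opening from 0.0 (shut) to 1.0 (fully open); "gripper_force": force on a finger pad.
Only numpy, scipy, OpenCV 4.12 (cv2) and the standard library are available. Lean on these libraries where they do the work, as an engineer would, in place of code of your own. Each camera call takes 0.05 s, during which the arm holds its last target. There are 200 camera calls.

## Task

Put the toothed aluminium sprocket hub on the upright spindle of the tape drive, turn it by feel until its keyway finds the key, and lower it until its flange sits flat and fully home on the spindle's shoulder, then let go. Do it gently, never forcing or knocking it hard against the drive. Leave the other things on the bench where they are.

Things in the scene. Friction and masses are not known exactly. Their poses are not given: they have to be found in the camera images.
- hub: Loose bare-aluminium sprocket hub, 0.17 to 0.29 kg, flange down on the bench, left or right of the drive. Origin: centre of its underside; z up the bore. Flange 8 mm thick with small teeth, 82 mm over them; above it a collar about 41 mm across x, up to z = 45. Bore 27 mm diameter, right through. At the start its x axis is within 0.5 rad of world x.
- hub_grip (a point): Point on the hub's axis, 31 mm above its underside, at a good height to grip. Axes as the hub's. The collar has two parallel grip flats facing the hub's +y and -y, 44 mm apart, 26 mm long (x), from 12 to 45 mm above the underside.
- hub_keyway (a point): Middle of the upper mouth of the hub's only keyway, 15 mm from the axis along the hub's +x, 45 mm above the underside. Axes as the hub's. The keyway is a slot along the whole bore, 8 mm wide (y), 18.5 mm deep measured from the axis.
- drive_seat (a point): Point on the spindle's axis on top of its shoulder (60 mm across, 66 mm above the bench), where the hub's underside must rest. z up, x to the drive's far side. The frame turns with the drive, not with the spindle.
- drive: The tape drive: a fixed white housing 140 (x) x 130 (y) x 56 mm on a base plate 150 x 140 mm, with an upright steel spindle in the middle of its top. Origin: centre of its underside; z up, x to its far side, within 0.25 rad of world x.
- key_top (a point): Point on the spindle's axis level with the key's top, 25 mm above the seat; axes of the drive. The key is 6 mm wide, runs down to the shoulder and stands out to 16.5 mm from the axis. Its direction is not measured: anywhere within 0.7 rad either side of this frame's +x. With the keyway off the key the hub stops here; within about 0.07 rad of it, it goes on down.
- shaft_tip (a point): Top of the spindle's shaft, on its axis, 50 mm above the seat; axes of the drive. The shaft is 24 mm in diameter up to 44 mm above the seat, then tapers to 17 mm at the tip. The spindle is braked: it stays still under light rubbing and turns stiffly (0.25 N m) when driven through the key.
- spacer: Bystander: loose plain aluminium ring, 60 mm across, 28 mm hole, 30 mm high, no flange and no keyway. Origin: centre of its underside. It stands on the other side of the drive from the hub.
- tipbox: Bystander: loose closed grey pipette-tip box, 120 x 80 x 58 mm, beyond the drive. Origin: centre of its underside.
- jar: Bystander: loose jar with white cap, 60 mm across, 75 mm high, beyond the drive. Origin: centre of its underside.
- plate: Bystander: loose white well plate, 127 x 85 x 15 mm, beyond the drive. Origin: centre of its underside.
Mind the look-alikes: they are no part of the job. What is shaped like the drive but turquoise is not meant. What is shaped like the hub but purple is not meant.

How it is judged:
By the outcome, as a careful person would: the job done as asked, in the order asked, and still so for the second after the job is handed in, with the robot touching nothing.
It also fails if it takes over 72 s, if anything falls off the work surface, if the arm or the gripper's body presses on something with over 40 N, if the wrist force passes 120 N, or if a joint passes its speed limit or range.

## Working session

There is one attempt and no reset: what is moved stays moved. The work goes in short steps, Python scripts to look and compute and a tool call to move; the robot and the scene stay as the last step left them, time stands still between calls to the robot, and variables do not carry over. Pictures are saved under pics/ and viewed, at most 10 in all, crops included, and the job is handed in when it is done.

Besides the shell and the picture viewer there is one more tool, called after "Emit:" by a JSON object that holds its "api" and its "payload". send_rows: Moves the arm, as the interface text tells. Its arguments: {"type":"object","properties":{"deltas":{"type":"array","items":{"type":"number"}}},"required":["deltas"]}

```bash
mkdir -p pics; ls; python3 - <<'E'
from station import arm
import cv2
for n in("scene","top"):
    cv2.imwrite(f"pics/{n}0.png",arm.get_image(n)); p=arm.camera_params(n); print(n,p)
s=arm.get_state();print(s)
E
```

```text
pics
scene {'fx': 467.1930134719666, 'fy': 467.1930134719666, 'cx': 321.9748127835429, 'cy': 232.7197182906461, 'R': array([[-0.2236489 ,  0.97443874, -0.02122044],
       [ 0.6454525 ,  0.13175742, -0.75235035],
       [-0.73032338, -0.18195911, -0.65842132]]), 't': array([ 118.65726698, -294.57719858, 1380.63840272])}
top {'fx': 438.3825741734331, 'fy': 438.3825741734331, 'cx': 317.9598128534685, 'cy': 241.92595461277722, 'R': array([[ 1.92388171e-02, -9.99813751e-01,  1.52710741e-03],
       [-9.96067096e-01, -1.92988035e-02, -8.64748278e-02],
       [ 8.64881933e-02,  1.42571951e-04, -9.96252866e-01]]), 't': array([ -1.51444468, 571.30412594, 978.32834089])}
{'t': 0.1, 'joint_pos': array([ 1.52112445e+00,  3.59335568e-01,  1.11655165e-02, -2.93946306e-04,
       -1.22409558e+00, -2.88112771e-01]), 'joint_vel': array([ 0.00138328, -0.0018049 ,  0.00290155,  0.0012752 ,  0.00124188,
       -0.00026656]), 'effort': array([-1.91795909e-03, -5.84765339e+01,  2.94105971e+01,  6.95452496e+00,
       -3.21481959e-03,  4.01527430e-06]), 'tool_pos': array([223.57340537, 636.45392995, 230.45341011]), 'ee_rot': array([ 7.45872343e-04,  9.85762873e-01, -1.68139818e-01, -4.98323566e-05]), 'ft_force': array([-0.47347079, -0.01768816, -0.39924834]), 'ft_torque': array([-0.03528182,  0.01499038, -0.07564952]), 'gripper_force': 0.0, 'grip_width': 0.9976617111712763}
```

View pics/top0.png

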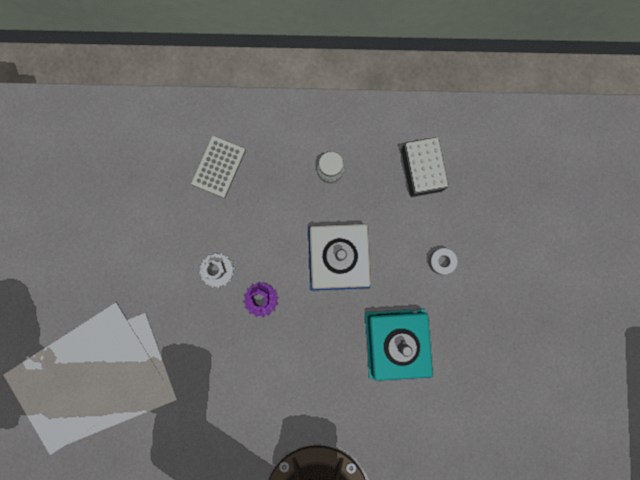

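View pics/scene0.png

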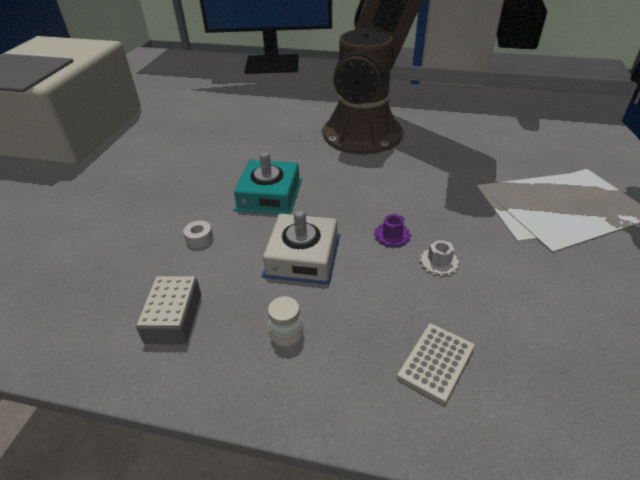

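Top view: the hub is at about (216,270), the drive's spindle at about (341,254), and the spacer at (443,261). The purple hub (261,299) is a decoy close to the hub. In the scene view the hub is at (440,258) and the spindle tip at (300,214).

```bash
cat > h.py <<'E'
import numpy as np,cv2
from station import arm
def ray(n,uv,z):
    p=arm.camera_params(n);R,t=np.array(p["R"]),np.array(p["t"])
    d=R.T@np.array([(uv[0]-p["cx"])/p["fx"],(uv[1]-p["cy"])/p["fy"],1]);c=-R.T@t
    return c+d*(z-c[2])/d[2]
def proj(n,X):
    p=arm.camera_params(n);c=np.array(p["R"])@X+p["t"];return np.array([c[0]/c[2]*p["fx"]+p["cx"],c[1]/c[2]*p["fy"]+p["cy"]])
def crop(im,u,v,w,s): return cv2.resize(im[v-w:v+w,u-w:u+w],(s,s),interpolation=cv2.INTER_CUBIC)
E
python3 - <<'E'
from h import *
t=cv2.imread("pics/top0.png");s=cv2.imread("pics/scene0.png")
a=[crop(t,216,270,24,390),crop(t,340,256,24,390)];b=[crop(s,440,257,24,390),crop(s,300,232,24,390)]
cv2.imwrite("pics/c1.png",cv2.resize(np.vstack([np.hstack(a),np.hstack(b)]),(600,600)))
for n,im,u,v in(("top",t,216,270),("scene",s,440,257)):
    g=im.astype(int);m=((g.min(2)>115)).astype(np.uint8);k=np.zeros_like(m);k[v-24:v+24,u-24:u+24]=1;m*=k
    c=max(cv2.findContours(m,0,1)[0],key=cv2.contourArea);h=cv2.convexHull(c)
    e=cv2.fitEllipse(h);print(n,e,ray(n,e[0],8 if n=="top" else 8))
E
```

```text
top ((214.3340606689453, 271.2817077636719), (55.12826156616211, 60.700660705566406), 33.274600982666016) [499.92033007 247.76588735   8.        ]
scene ((439.0179748535156, 260.9078063964844), (26.77756690979004, 42.179264068603516), 100.8752670288086) [506.24038714 241.83034834   8.        ]
```

View pics/c1.png

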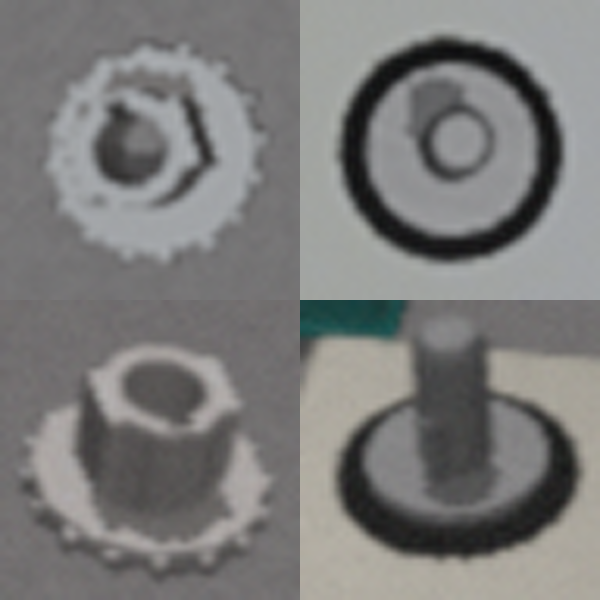

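```bash
python3 - <<'E'
from h import *
np.set_printoptions(precision=1,suppress=True)
T=lambda x,y,o:(o[0]+x/6.25,o[1]+y/6.25)
print("flange",ray("top",T(156,152,(192,246)),6),ray("scene",T(148,178,(416,233)),4))
for q in((90,75),(105,112),(205,62),(240,102),(163,92),(190,117)):print("sc collar",ray("scene",T(*q,(416,233)),45))
for q in((130,148),(115,103),(183,95),(212,160)):print("top collar",ray("top",T(*q,(192,246)),45))
print("tip",ray("top",T(162,142,(316,232)),116),ray("scene",T(150,32,(276,208)),116),"sh",ray("top",T(151,150,(316,232)),64),ray("scene",T(158,173,(276,208)),64))
t=cv2.imread("pics/top0.png").astype(int)
m=((t.min(2)>120)).astype(np.uint8);k=np.zeros_like(m);k[215:300,300:380]=1;m*=k
c=max(cv2.findContours(m,0,1)[0],key=cv2.contourArea);r=cv2.minAreaRect(c);print(r)
bx=np.array([ray("top",q,56)for q in cv2.boxPoints(r)]);print(bx,bx.mean(0),np.arctan2(*(np.roll(bx,1,0)-bx)[:,1::-1].T[[0,1]]) if 0 else [np.arctan2(d[1],d[0]) for d in np.roll(bx,1,0)-bx])
E
```

```text
flange [502.3 242.2   6. ] [503.5 243.6   4. ]
sc collar [502.5 219.4  45. ]
sc collar [519.1 225.   45. ]
sc collar [488.8 255.4  45. ]
sc collar [505.8 266.7  45. ]
sc collar [505.9 242.6  45. ]
sc collar [516.  251.4  45. ]
top collar [502.9 242.6  45. ]
top collar [518.8 248.6  45. ]
top collar [522.1 224.5  45. ]
top collar [499.1 213.3  45. ]
tip [537.6 -40.7 116. ] [540.1 -39.6 116. ] sh [537.8 -39.7  64. ] [547.9 -37.6  64. ]
((339.9400634765625, 256.240966796875), (62.02495574951172, 57.69652557373047), 87.27368927001953)
[[ 602.3   28.6   56. ]
 [ 610.9  -99.4   56. ]
 [ 473.9 -107.2   56. ]
 [ 465.4   19.3   56. ]] [538.1 -39.7  56. ] [np.float64(-3.0734567007319216), np.float64(1.6381338694755898), np.float64(0.05677095775386532), np.float64(-1.5042579763269484)]
```

Emit:
{"api": "send_rows", "payload": {"deltas": [0,0,0,3.94,2.79,0,8.5,0,0,0,3.94,2.79,0,8.5,0,0,0,3.94,2.79,0,8.5,0,0,0,3.94,2.79,0,8.5,0,0,0,3.94,2.79,0,8.5]}}

```text
t: 0.72
tool_pos: [363.9, 438.4, 231.1]
ee_rot: [0.0, 0.986, -0.168, -0.0]
ft_force: [1.0, -0.2, -0.0]
grip_width: 0.994
gripper_force: 0.0
```

Emit:
{"api": "send_rows", "payload": {"deltas": [0,0,0,3.94,2.79,0,8.5,0,0,0,3.94,2.79,0,8.5,0,0,0,3.94,2.79,0,8.5,0,0,0,3.94,2.79,0,8.5,0,0,0,3.94,2.79,0,8.5]}}

```text
t: 1.35
tool_pos: [503.5, 241.6, 231.1]
ee_rot: [0.0, 0.986, -0.168, -0.0]
ft_force: [-0.2, -0.1, -0.1]
grip_width: 0.994
gripper_force: 0.0
```

Emit:
{"api": "send_rows", "payload": {"deltas": [0,0,-0.152,0,0,2,8.5,0,0,-0.152,0,0,2,8.5,0,0,-0.152,0,0,2,8.5,0,0,-0.152,0,0,2,8.5,0,0,-0.152,0,0,2,8.5]}}

```text
t: 1.98
tool_pos: [502.8, 242.8, 130.4]
ee_rot: [0.0, 0.977, 0.212, -0.0]
ft_force: [-0.4, 0.5, -0.6]
grip_width: 0.996
gripper_force: 0.0
```

```bash
cat >> h.py <<'E'
def st():
    s=arm.get_state();q=s["ee_rot"]
    from scipy.spatial.transform import Rotation as Ro
    M=Ro.from_quat(q,scalar_first=True).as_matrix()
    print("t%.2f"%s["t"],np.round(s["tool_pos"],1),"psi %.3f"%np.arctan2(M[1,0],M[0,0]),"tilt",np.round(M[:2,2],4),"F",np.round(s["ft_force"],1),"T",np.round(s["ft_torque"],2),"w %.1f gf %.0f q6 %.2f"%(s["grip_width"]*85.4,s["gripper_force"],s["joint_pos"][5]));return s["tool_pos"],M
def go(X):
    p,M=st();print("tool shift cm",np.round(M.T@(np.array(X)-p)/10,2))
E
python3 -c "
from h import *
go([503,242.8,90]);np.set_printoptions(precision=1)
cv2.imwrite('pics/s2.png',arm.get_image('scene'))"
```

```text
t1.98 [502.8 242.8 130.4] psi 0.427 tilt [-0.0005 -0.0003] F [-0.4  0.5 -0.6] T [-0.04  0.03  0.03] w 85.1 gf 0 q6 1.20
tool shift cm [0.02 0.01 4.04]
```

Emit:
{"api": "send_rows", "payload": {"deltas": [0,0,0,0,0,2,8.5,0,0,0,0,0,2,8.5,0,0,0,0,0,2,8.5,0,0,0,0,0,2,8.5,0,0,0,0,0,2,8.5]}}

```text
t: 2.65
tool_pos: [503.0, 243.1, 30.9]
ee_rot: [0.0, 0.978, 0.208, -0.0]
ft_force: [0.2, -1.0, 0.4]
grip_width: 0.995
gripper_force: 0.0
```

Emit:
{"api": "send_rows", "payload": {"deltas": [0,0,0,0,0,1,8.5,0,0,0,0,0,0.94,8.5,0,0,0,0,0,0,7,0,0,0,0,0,0,6,0,0,0,0,0,0,5.2]}}

```text
t: 3.28
tool_pos: [503.3, 243.3, 12.5]
ee_rot: [-0.0, 0.978, 0.209, 0.0]
ft_force: [0.3, 0.1, -0.3]
grip_width: 0.61
gripper_force: 0.0
```

Emit:
{"api": "send_rows", "payload": {"deltas": [0,0,0,0,0,0,4.8,0,0,0,0,0,0,4.4,0,0,0,0,0,0,4.0,0,0,0,0,0,0,3.5,0,0,0,0,0,0,3.5]}}

```text
t: 3.9
tool_pos: [503.4, 243.1, 12.8]
ee_rot: [-0.0, 0.978, 0.21, 0.0]
ft_force: [-0.8, -2.8, 7.3]
grip_width: 0.509
gripper_force: 59.6
```

```bash
python3 - <<'E'
from h import *
st();a=arm.get_image("scene");b=arm.get_image("top")
cv2.imwrite("pics/g1.png",np.hstack([crop(a,440,245,45,400),crop(b,216,270,45,400)]))
E
```

```text
t3.90 [503.4 243.1  12.8] psi 0.422 tilt [0.0008 0.0004] F [-0.8 -2.8  7.3] T [-0.77  0.25 -0.14] w 43.5 gf 60 q6 1.19
```

View pics/g1.png

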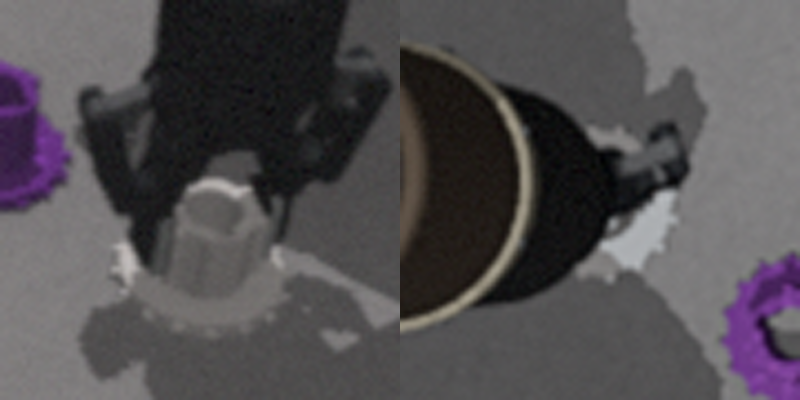

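Gripped: opening 43.5 mm across the flats, and the picture shows the collar (left crop, about (215,230)) between the pads. Now I lift it and carry it over the spindle.

Emit:
{"api": "send_rows", "payload": {"deltas": [0,0,0,0,0,-1,3.5,0,0,0,0,0,-3,3.5,0,0,0,0,0,-3.5,3.5,0,0,0,0,0,-3.5,3.5,0,0,0,0,0,-3,3.5]}}

```text
t: 4.62
tool_pos: [502.8, 243.0, 153.7]
ee_rot: [-0.0, 0.978, 0.21, 0.0]
ft_force: [-0.0, -0.3, -2.2]
grip_width: 0.515
gripper_force: 60.7
```

Emit:
{"api": "send_rows", "payload": {"deltas": [0,0,0,-0.5,1.7,0,3.5,0,0,0,-1,3.2,0,3.5,0,0,0,-1.2,3.8,0,3.5,0,0,0,-1.2,3.8,0,3.5,0,0,0,-1.2,3.8,0,3.5]}}

```text
t: 5.25
tool_pos: [522.3, 71.5, 151.1]
ee_rot: [-0.0, 0.978, 0.209, -0.001]
ft_force: [1.0, -0.5, -2.0]
grip_width: 0.511
gripper_force: 60.8
```

Emit:
{"api": "send_rows", "payload": {"deltas": [0,0,0,-1.2,3.8,0,3.5,0,0,0,-1.1,3.8,0,3.5,0,0,0,-0.6,2,0,3.5,0,0,0,-0.4,1.3,0,3.5,0,0,0,0,0,0,3.5]}}

```text
t: 5.88
tool_pos: [537.3, -40.3, 151.4]
ee_rot: [-0.0, 0.978, 0.209, -0.001]
ft_force: [-0.2, -0.0, -0.7]
grip_width: 0.513
gripper_force: 60.9
```

Emit:
{"api": "send_rows", "payload": {"deltas": [0,0,-0.09,0,0,0,3.5,0,0,-0.09,0,0,0,3.5,0,0,-0.09,0,0,0,3.5,0,0,-0.09,0,0,0,3.5,0,0,0,0,0,0,3.5]}}

```text
t: 6.5
tool_pos: [537.6, -38.8, 151.7]
ee_rot: [-0.0, 0.924, 0.381, -0.0]
ft_force: [0.7, -0.2, -2.1]
grip_width: 0.51
gripper_force: 61.1
```

```bash
python3 - <<'E'
from h import *
go([538.3,-40,150]);a=arm.get_image("scene");b=arm.get_image("top")
cv2.imwrite("pics/g2.png",np.hstack([crop(a,300,215,50,400),crop(b,340,256,50,400)]))
E
```

```text
t6.50 [537.6 -38.8 151.7] psi 0.782 tilt [-0.0003  0.0001] F [ 0.7 -0.2 -2.1] T [-0.01 -0.04 -0.01] w 43.6 gf 61 q6 2.06
tool shift cm [-0.03  0.13  0.17]
```

View pics/g2.png

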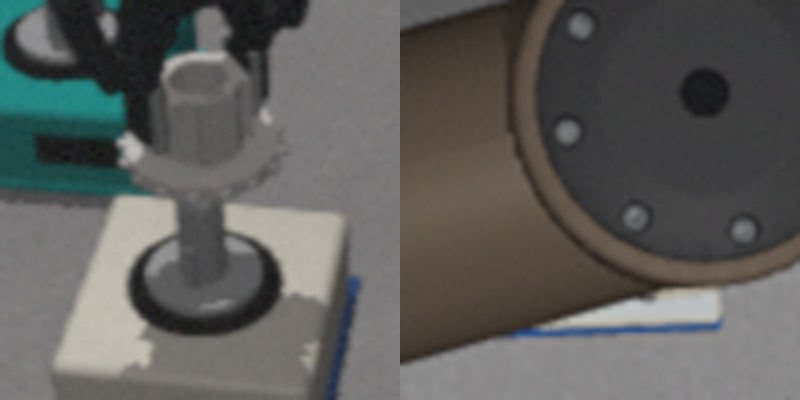

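The hub is held over the spindle: in the left crop the collar centre is at about column 205 and the shaft at about 202.

Emit:
{"api": "send_rows", "payload": {"deltas": [0,0,0,0,0.13,0.5,3.5,0,0,0,0,0,0.7,3.5,0,0,0,0,0,0.5,3.5,0,0,0,0,0,0.3,3.5,0,0,0,0,0,0.3,3.5]}}

```text
t: 7.22
tool_pos: [538.8, -40.5, 128.7]
ee_rot: [0.0, 0.925, 0.381, -0.0]
ft_force: [0.3, -0.1, -2.4]
grip_width: 0.511
gripper_force: 61.0
```

Emit:
{"api": "send_rows", "payload": {"deltas": [0,0,0,0,0,0.2,3.5,0,0,0,0,0,0.2,3.5,0,0,0,0,0,0.2,3.5,0,0,0,0,0,0.2,3.5,0,0,0,0,0,0,3.5]}}

```text
t: 7.85
tool_pos: [538.8, -40.4, 120.8]
ee_rot: [0.0, 0.924, 0.381, 0.0]
ft_force: [0.3, -0.4, -1.9]
grip_width: 0.509
gripper_force: 61.0
```

```bash
python3 -c "
from h import *
go([538.3,-40,104])"
```

```text
t7.85 [538.8 -40.4 120.8] psi 0.782 tilt [ 0.0001 -0.    ] F [ 0.3 -0.4 -1.9] T [-0.1  -0.19  0.04] w 43.4 gf 61 q6 2.06
tool shift cm [-0.01 -0.07  1.68]
```

Emit:
{"api": "send_rows", "payload": {"deltas": [0,0,0,0,0,0.3,3.5,0,0,0,0,0,0.3,3.5,0,0,0,0,0,0.3,3.5,0,0,0,0,0,0.3,3.5,0,0,0,0,0,0.1,3.5]}}

```text
t: 8.48
tool_pos: [538.9, -40.5, 107.8]
ee_rot: [0.0, 0.924, 0.381, 0.0]
ft_force: [0.5, -0.5, -0.8]
grip_width: 0.508
gripper_force: 61.0
```

Emit:
{"api": "send_rows", "payload": {"deltas": [0,0,0,0,0,0.1,3.5,0,0,0,0,0,0.1,3.5,0,0,0,0,0,0.1,3.5,0,0,0,0,0,0.1,3.5,0,0,0,0,0,0,3.5]}}

```text
t: 9.1
tool_pos: [538.9, -40.4, 103.9]
ee_rot: [0.0, 0.924, 0.381, 0.0]
ft_force: [2.6, -0.9, -1.2]
grip_width: 0.514
gripper_force: 61.0
```

Emit:
{"api": "send_rows", "payload": {"deltas": [0,0,0,0,0,0.05,3.5,0,0,0,0,0,0.05,3.5,0,0,0,0,0,0.05,3.5,0,0,0,0,0,0.05,3.5,0,0,0,0,0,0,3.5]}}

```text
t: 9.72
tool_pos: [539.0, -40.5, 103.3]
ee_rot: [0.0, 0.924, 0.381, 0.0]
ft_force: [-3.2, 0.0, 12.7]
grip_width: 0.512
gripper_force: 62.4
```

Emit:
{"api": "send_rows", "payload": {"deltas": [0,0,0.03,0,0,0,3.5,0,0,0.03,0,0,0,3.5,0,0,0.03,0,0,0,3.5,0,0,0.03,0,0,0,3.5,0,0,0.03,0,0,0,3.5]}}

```text
t: 10.35
tool_pos: [540.1, -39.8, 103.3]
ee_rot: [0.0, 0.95, 0.311, 0.002]
ft_force: [0.1, 2.3, 7.4]
grip_width: 0.511
gripper_force: 61.1
```

Emit:
{"api": "send_rows", "payload": {"deltas": [0,0,0.03,0,0,0,3.5,0,0,0.03,0,0,0,3.5,0,0,0.03,0,0,0,3.5,0,0,0.03,0,0,0,3.5,0,0,0.03,0,0,0,3.5]}}

```text
t: 10.98
tool_pos: [540.5, -39.8, 103.3]
ee_rot: [0.0, 0.971, 0.239, 0.002]
ft_force: [1.9, 1.5, 7.5]
grip_width: 0.511
gripper_force: 61.1
```

Emit:
{"api": "send_rows", "payload": {"deltas": [0,0,0.03,0,0,0,3.5,0,0,0.03,0,0,0,3.5,0,0,0.03,0,0,0,3.5,0,0,0.03,0,0,0,3.5,0,0,0.03,0,0,0,3.5]}}

```text
t: 11.6
tool_pos: [540.4, -39.7, 103.2]
ee_rot: [-0.0, 0.986, 0.165, 0.002]
ft_force: [0.5, 3.0, 6.6]
grip_width: 0.512
gripper_force: 61.0
```

```bash
python3 -c "
from h import *
go([539,-40.3,103])"
```

```text
t11.60 [540.4 -39.7 103.2] psi 0.332 tilt [0.0037 0.0009] F [0.5 3.  6.6] T [ 0.8  -0.65  0.13] w 43.8 gf 61 q6 1.61
tool shift cm [-0.16  0.01  0.02]
```

Emit:
{"api": "send_rows", "payload": {"deltas": [0,0,0.03,-0.1,0,0,3.5,0,0,0.03,0,0,0,3.5,0,0,0.03,0,0,0,3.5,0,0,0.03,0,0,0,3.5,0,0,0.03,0,0,0,3.5]}}

```text
t: 12.22
tool_pos: [540.0, -39.5, 103.3]
ee_rot: [-0.001, 0.996, 0.091, 0.002]
ft_force: [2.2, 5.2, 6.1]
grip_width: 0.511
gripper_force: 61.1
```

Emit:
{"api": "send_rows", "payload": {"deltas": [0,0,0.03,0,0,0,3.5,0,0,0.03,0,0,0,3.5,0,0,0.03,0,0,0,3.5,0,0,0.03,0,0,0,3.5,0,0,0.03,0,0,0,3.5]}}

```text
t: 12.85
tool_pos: [539.7, -39.6, 103.1]
ee_rot: [-0.001, 1.0, 0.016, 0.002]
ft_force: [2.6, 4.5, 5.1]
grip_width: 0.509
gripper_force: 60.9
```

Emit:
{"api": "send_rows", "payload": {"deltas": [0,0,0.03,0,0,0.02,3.5,0,0,0.03,0,0,0,3.5,0,0,0.03,0,0,0,3.5,0,0,0.03,0,0,0,3.5,0,0,0.03,0,0,0,3.5]}}

```text
t: 13.48
tool_pos: [537.9, -40.5, 101.5]
ee_rot: [-0.0, 0.998, -0.06, 0.0]
ft_force: [3.2, 4.4, -0.4]
grip_width: 0.509
gripper_force: 60.9
```

It dropped in. I'll lower it a little and check the forces.

Emit:
{"api": "send_rows", "payload": {"deltas": [0,0,0,0,0,0.05,3.5,0,0,0,0,0,0.05,3.5,0,0,0,0,0,0.05,3.5,0,0,0,0,0,0.05,3.5,0,0,0,0,0,0,3.5]}}

```text
t: 14.1
tool_pos: [538.0, -40.8, 99.8]
ee_rot: [-0.0, 0.998, -0.059, 0.0]
ft_force: [4.8, 2.8, 0.4]
grip_width: 0.509
gripper_force: 61.1
```

```bash
python3 -c "
from h import *
st()"
```

```text
t14.10 [538.  -40.8  99.8] psi -0.118 tilt [ 0.0004 -0.    ] F [4.8 2.8 0.4] T [ 0.97 -1.66  0.04] w 43.5 gf 61 q6 1.17
```

Emit:
{"api": "send_rows", "payload": {"deltas": [0,0,0,0.05,-0.03,0.1,3.5,0,0,0,0,0,0.2,3.5,0,0,0,0,0,0.2,3.5,0,0,0,0,0,0.2,3.5,0,0,0,0,0,0,3.5]}}

```text
t: 14.72
tool_pos: [538.0, -40.6, 92.3]
ee_rot: [0.0, 0.998, -0.059, -0.0]
ft_force: [4.0, 1.4, -2.8]
grip_width: 0.512
gripper_force: 60.7
```

```bash
python3 -c "
from h import *
st()"
```

```text
t14.72 [538.  -40.6  92.3] psi -0.118 tilt [-0.0008 -0.0001] F [ 4.   1.4 -2.8] T [ 0.61 -1.34 -0.02] w 43.8 gf 61 q6 1.16
```

Emit:
{"api": "send_rows", "payload": {"deltas": [0,0,0,0.05,-0.02,0.2,3.5,0,0,0,0,0,0.2,3.5,0,0,0,0,0,0.2,3.5,0,0,0,0,0,0.2,3.5,0,0,0,0,0,0.2,3.5]}}

```text
t: 15.35
tool_pos: [538.3, -40.6, 82.3]
ee_rot: [0.0, 0.998, -0.059, -0.001]
ft_force: [1.1, 0.2, -1.5]
grip_width: 0.51
gripper_force: 60.9
```

Emit:
{"api": "send_rows", "payload": {"deltas": [0,0,0,0,0,0.1,3.5,0,0,0,0,0,0.05,3.5,0,0,0,0,0,0.05,3.5,0,0,0,0,0,0.03,3.5,0,0,0,0,0,0,3.5]}}

```text
t: 15.98
tool_pos: [538.9, -40.4, 80.4]
ee_rot: [0.0, 0.998, -0.059, 0.0]
ft_force: [0.6, 0.3, -1.7]
grip_width: 0.508
gripper_force: 60.9
```

```bash
python3 -c "
from h import *
st()"
```

```text
t15.97 [538.9 -40.4  80.4] psi -0.118 tilt [ 0. -0.] F [ 0.6  0.3 -1.7] T [ 0.03  0.01 -0.03] w 43.4 gf 61 q6 1.16
```

Emit:
{"api": "send_rows", "payload": {"deltas": [0,0,0,0,0,0.06,3.5,0,0,0,0,0,0.06,3.5,0,0,0,0,0,0.06,3.5,0,0,0,0,0,0.05,3.5,0,0,0,0,0,0.05,3.5]}}

```text
t: 16.6
tool_pos: [538.9, -40.4, 78.7]
ee_rot: [0.0, 0.998, -0.059, 0.0]
ft_force: [-7.5, 2.9, 14.2]
grip_width: 0.508
gripper_force: 62.7
```

Emit:
{"api": "send_rows", "payload": {"deltas": [0,0,0,0,0,-0.08,3.5,0,0,0,0,0,0,4.6,0,0,0,0,0,0,5.2,0,0,0,0,0,0,6,0,0,0,0,0,0,7]}}

```text
t: 17.23
tool_pos: [538.9, -40.4, 78.3]
ee_rot: [0.0, 0.998, -0.059, -0.0]
ft_force: [-1.1, 1.2, 0.0]
grip_width: 0.821
gripper_force: 0.0
```

Emit:
{"api": "send_rows", "payload": {"deltas": [0,0,0,0,0,0,8,0,0,0,0,0,0,8.5,0,0,0,0,0,-1,8.5,0,0,0,0,0,-2,8.5,0,0,0,0,0,-3,8.5]}}

```text
t: 17.85
tool_pos: [538.4, -40.5, 139.1]
ee_rot: [0.0, 0.998, -0.059, -0.001]
ft_force: [0.8, -0.4, 0.7]
grip_width: 0.998
gripper_force: 0.0
```

Emit:
{"api": "send_rows", "payload": {"deltas": [0,0,0,0,0,-4,8.5,0,0,0,0,0,-4,8.5,0,0,0,0,4,-3,8.5,0,0,0,0,5,0,8.5,0,0,0,0,5,0,8.5]}}

```text
t: 18.48
tool_pos: [522.3, -180.6, 250.0]
ee_rot: [-0.0, 0.998, -0.058, 0.001]
ft_force: [0.2, 0.9, -0.4]
grip_width: 0.995
gripper_force: 0.0
```

Emit:
{"api": "send_rows", "payload": {"deltas": [0,0,0,0,5,0,8.5,0,0,0,0,5,0,8.5,0,0,0,0,5,0,8.5,0,0,0,0,3,0,8.5,0,0,0,0,0,0,8.5]}}

```text
t: 19.1
tool_pos: [500.5, -360.0, 248.6]
ee_rot: [0.0, 0.998, -0.06, -0.0]
ft_force: [0.5, 0.5, -0.5]
grip_width: 0.995
gripper_force: 0.0
```

```bash
python3 - <<'E'
from h import *
st();a=arm.get_image("scene");b=arm.get_image("top")
cv2.imwrite("pics/g3.png",np.hstack([crop(a,300,232,40,400),crop(b,340,256,40,400)]))
print(proj("scene",np.array([538.5,-40.2,74])),proj("scene",np.array([538.5,-40.2,116])),proj("scene",np.array([538.5,-40.2,111])))
E
```

```text
t19.10 [ 500.5 -360.   248.6] psi -0.121 tilt [-0.0003 -0.0001] F [ 0.5  0.5 -0.5] T [ 0.05  0.01 -0.06] w 85.0 gf 0 q6 1.76
[300.97452447 228.78264565] [299.8886828  212.58791661] [300.02136675 214.56682444]
```

View pics/g3.png

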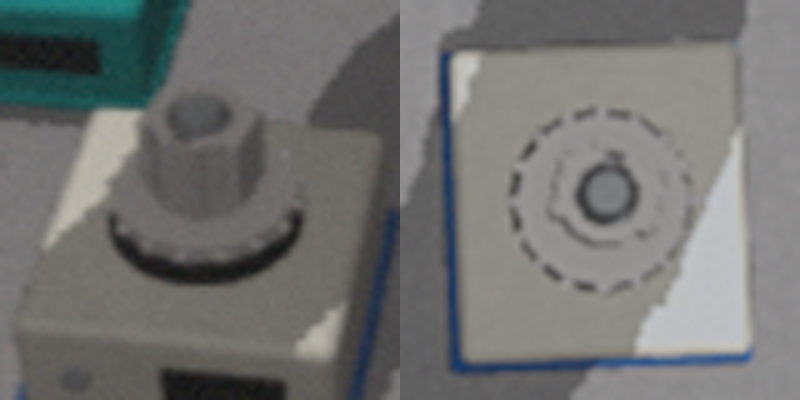

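The hub sits flat on the shoulder. In the left crop the flange is level at about (205,190), and in the right crop the shaft tip is centred in the bore at about (608,193). The hub came down 24.6 mm from the key-top contact to the seat contact, against 25 mm expected.

```bash
python3 -c "
from station import arm
print(arm.job_done())"
```

```text
the job is handed in; nothing more can be done
None
```

The hub is keyed onto the spindle and appears fully home on the shoulder; I let go, moved the arm clear, touched nothing else, and handed the job in at about 19 s, with no verdict returned.

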